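# Lay the tasting tray

## Robot

A 6-joint arm with a two-finger parallel gripper is mounted at the origin on a cart in front of the work surface, level with it; the furniture and walls round the work are solid. World frame = base frame: x ahead of the robot, y to its left, z up, the work surface at z = 0. Lengths are in m, angles in rad, forces in N, time in s.
With the tool pointing down it reaches from about 0.4 to 0.825 m from the base axis. Payload 7 kg.
Tool frame: the origin (TCP) lies at the centre of the arm's flange, where the gripper is bolted on; the fingertips stand 178 mm ahead of it and the grasp point (between the pads) lies 159 mm ahead of it; z points along the fingers, y is the direction in which the jaws open and shut (so a half turn about z gives the same grasp; the last joint's range is limited). The gripper opens to 88 mm and grips with 3 to 60 N. Pads are 19 mm wide; open, the fingers measure 130 mm over their backs; the gripper's body (78 mm by 193 mm) begins 47 mm behind the grasp point.
Start: joints at [1.428, 0.359, 0.012, 0, -1.224, -0.288], TCP at [0.282, 0.613, 0.405] pointing down, gripper open.
Joint ranges: [-3.07, 3.07], [-1.43, 2.12], [-1.02, 1.25], [-3.03, 1.67], [-3.05, -0], [-3.03, 3.03]. Speed limits (rad/s): [2.39, 2.39, 3.01, 3.14, 3.14, 3.14].

## Interface

Orientations are given as [roll, pitch, yaw] about the fixed x, y, z axes, in that order (R = Rz(yaw) Ry(pitch) Rx(roll)).
In Python, from station import * gives the robot as it stands.
- The arm moves only by the tool send_rows, never from a script. Its argument "motion" is a list of rows, each an object with "offset": the shift along the tool's x, y, z in cm, a list of three; "turn": the turn about the tool's z in degrees. In form: [{"offset": [x, y, z], "turn": turn}, ...]. A call has 1 to 8 rows; each row is the pose to reach, as a shift and turn from the pose commanded when the call began, along the tool's axes at that moment; what a row does not reach only later rows make up. A row lasts 1/10 s, in which the tool goes at most 50 mm and 8.59 degrees, less where a joint would pass 70% of its speed; a pose out of reach is approached as far as the arm can. A call with a gripper value outside its range is refused whole. "hand" is the opening, from -1 (shut) to 1 (fully open), set as the call begins (left out, the last holds). The fingers move at their own pace and stop on an object; "squeeze" is the grip in N (left out, the last holds). Time passes only in rows, so rows that repeat a pose let the fingers close. It gives the time, the measured TCP pose, the force and the opening at its end, in the units of the state.
- get_state(): the state, without advancing time (a new reading comes with each control period).
- grab_frame(name): name is "scene" or "side" or "wrist"; returns a dict with "frame" (384x512x3 uint8, blue, green, red), "range_z" (384x512 float32, m along the optical axis (not along the pixel's ray), 0 where there is no reading), "vertical_fov" (degrees; the focal length in pixels is half the picture's height over the tangent of half this angle, whatever the lens; pixels are square), "cx", "cy" (the principal point, pixels), "cam_to_world" (4x4, takes a point from camera to world coordinates). Camera axes: x right, y up, looking along -z (the intrinsics and any distortion apply to the point x, -y, -z); pixel columns grow to the right and rows downward; lengths in m; the calibration is good to about 2 mm. The wrist camera is an equidistant fisheye: a pixel r from the principal point sees the ray r / f radians off the axis. A picture is of the moment at which its call begins.
- job_done(): hands the job in, once; it reports no verdict.
The state is a dict: "t": time; "q": joint angles; "qd": joint speeds; "joint_efforts": joint torques, N m; "eef_pos": TCP position; "ee_rot": TCP orientation; "force": force on the tool from outside, world axes, zero at the start; "moment": the same for the moment, N m; "width": finger opening in m.
Only numpy, scipy, OpenCV 4.12 (cv2) and the standard library are available. Lean on these libraries where they do the work, as an engineer would, in place of code of your own. Each camera call takes 0.05 s, during which the arm holds its last target. There are 200 camera calls.

## Task

Lift the tray's loose wooden carrying bar straight up out of both brackets, keeping it level, and lay it lengthwise along the middle of the green-topped bar rest. Then, working away from the lit candle and in this order, stand the half-bottle on the cork mat right in front of the candle, the steel cup upright on the middle mat, and lay the matchbox flat on the mat at the other end, each in the middle of its mat. Do not tip the bottle over or push the candle about.

Things in the scene. Friction and masses are not known exactly. Their poses are not given: they have to be found in the camera images.
- bar: Pale square wooden bar 16x16 mm with 22 mm square brass end caps, 200 mm long in all, 0.12 kg. Origin: middle of the wood's underside (caps reach 3 mm lower); x along the bar, z up. It starts level over the tray's middle, underside 55 mm above the worktop, in two brass U brackets 78 mm either side of its middle (8 mm thick, slot 24 mm wide, prongs 80 mm high), caps outside them.
- rest: Bar rest: fixed wooden block with a flat green top, 150 mm long (its x axis), 56 mm wide (y), top 30 mm above the worktop. Origin at the middle of its underside. It lies roughly crosswise as the robot sees it, in one of four places in front of or beside the tray.
- bottle: Half-bottle of wine, dark glass, red foil neck, standing alone on the worktop in front of or beside the tray (not those in the wire cage or the crate). Body 58 mm in diameter up to 146 mm, neck 31 mm in diameter from there to the top at 235 mm; 0.66 kg. Origin at the middle of its underside, z up.
- cup_mid (a point): Ribbed steel cup with a strap handle, standing near the tray's front or sides, not the one far out at the right end of the bar. Body 57 mm in diameter, 92 mm high, open on top; 0.17 kg. This point is the middle of the underside of the round body; the handle points along its -y and reaches 50 mm from the axis, so gripping along x clears it. z up.
- matchbox: Red-topped matchbox lying flat, 36 mm (x) by 54 mm (y) by 15 mm high; it stays shut. Origin at the middle of its underside, z up; 0.03 kg.
- candle: Lit tealight in a low clear round votive glass, 74 mm in diameter, 43 mm high, loose, on the worktop right behind one end mat of the tray, about 130 mm from that mat's centre. A price card (88 mm tall) stands behind the other end mat; not the candle: an empty tinted glass, and a candle far out at the left end of the bar. Origin at the middle of its underside.
- mat_left: Left end mat of the tray as the robot sees it: fixed round cork mat, 72 mm in diameter, top 15 mm above the worktop. Origin at the middle of its underside, 12 mm above the worktop. The tray is a fixed dark board 170 mm deep (mat's x, to the back) and 320 mm long (mat's y, to the left) with 22 mm high end rims; the three mats stand 100 mm apart in a row along y.
- mat_mid: The same kind of mat in the middle of the tray, under the bar at the start. Its x axis points from the front edge of the tray to the back, y along the row of mats to the left. The brackets stand 78 mm in front of and behind its centre, 80 mm high.
- mat_right: The same kind of mat, the end mat on the robot's right.
Not all that is in view belongs to the job. What is shaped like the part that bears cup_mid but black or purple is not meant.

How it is judged:
By the outcome, as a careful person would: the job done as asked, in the order asked, and still so for the second after the job is handed in, with the robot touching nothing.
It also fails if it takes over 125 s, if anything falls off the work surface, if the arm or the gripper's body presses on something with over 40 N, if the wrist force passes 120 N, or if a joint passes its speed limit or range.

## Working session

There is one attempt and no reset: what is moved stays moved. The work goes in short steps, Python scripts to look and compute and a tool call to move; the robot and the scene stay as the last step left them, time stands still between calls to the robot, and variables do not carry over. Pictures are saved under pics/ and viewed, about 12 in all and at most 16, crops included, and the job is handed in when it is done.

Besides the shell and the picture viewer there is one more tool, called after "Emit:" as a command line: name --argument value ..., lists and objects as JSON in quotes. send_rows: Moves the arm, as the interface text tells. Its arguments: {"type":"object","properties":{"motion":{"type":"array"},"hand":{"type":"number"},"squeeze":{"type":"number"}},"required":["motion"]}

```bash
ls; mkdir -p pics; python3 - <<'E'
from station import *
import cv2,numpy as np
s=get_state();print({k:np.round(v,3) for k,v in s.items()})
for n in ["scene","side"]:
    f=grab_frame(n);cv2.imwrite(f"pics/{n}0.png",cv2.resize(f["frame"],None,fx=1.56,fy=1.56,interpolation=cv2.INTER_CUBIC))
    np.savez(f"{n}0.npz",**f);print(n,f["vertical_fov"],f["cx"],f["cy"],np.round(f["cam_to_world"],3))
E
```

```text
pics
{'t': np.float64(0.0), 'q': array([ 1.428,  0.359,  0.011, -0.   , -1.224, -0.288]), 'qd': array([-0.002,  0.001,  0.   , -0.001,  0.001, -0.001]), 'joint_efforts': array([ 1.0000e-03, -5.8272e+01,  2.9306e+01,  6.9970e+00,  7.0000e-03,
       -0.0000e+00]), 'eef_pos': array([0.282, 0.613, 0.404]), 'ee_rot': array([ 3.14 , -0.   , -0.431]), 'force': array([ 0.118, -1.298, -0.902]), 'moment': array([-0.018, -0.008,  0.04 ]), 'width': np.float64(0.087)}
scene 57.88145931638907 259.23166049523724 191.195068067651 [[-0.878  0.347 -0.33   0.177]
 [-0.478 -0.65   0.59   0.729]
 [-0.01   0.676  0.737  1.005]
 [ 0.     0.     0.     1.   ]]
side 55.54933238661949 258.56907473916186 184.7361339555055 [[-0.997 -0.052  0.065  0.684]
 [ 0.083 -0.635  0.768  0.954]
 [ 0.002  0.771  0.637  0.91 ]
 [ 0.     0.     0.     1.   ]]
```

View pics/scene0.png

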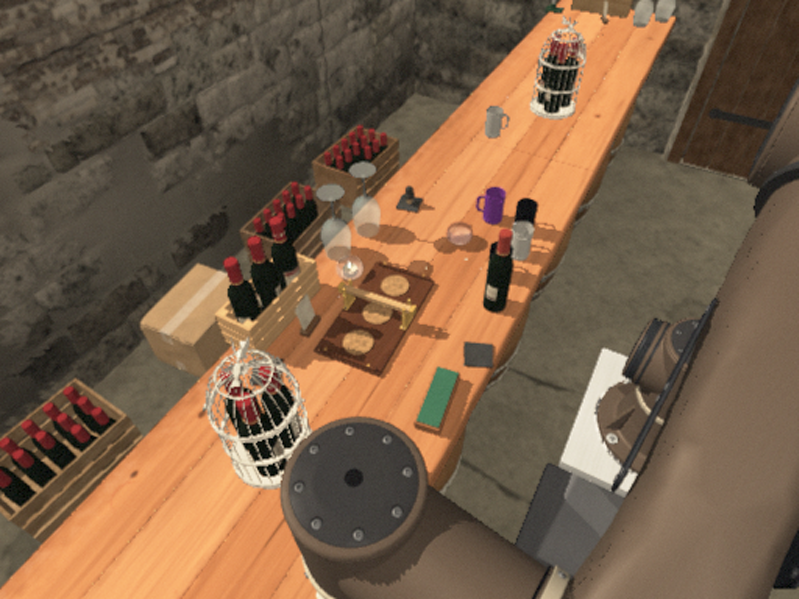

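View pics/side0.png

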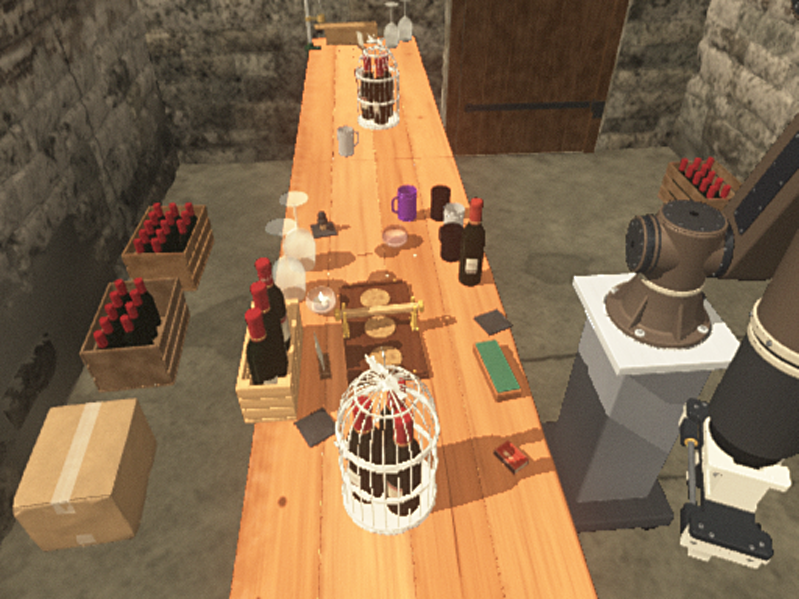

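The side view shows mats at (375,297), (380,326), (385,356) and the votive candle at (322,298), behind the right mat. The bottle is at (470,245), the rest at (499,368) and the matchbox at (510,455). Things that could be mistaken:
- **Cup:** the steel cup at (453,213) is the pick. Not meant are the black mugs at (440,203) and (452,240), the purple one at (406,203) and the far steel one at (346,140).
- **Candle:** the tinted empty glass at (395,237) is not it.
- **Bottle:** the caged and crated bottles are not it.

Next is a close crop to check, plus measurement.

```bash
cat > h.py <<'E'
import numpy as np,cv2
from station import *
def load(n): return dict(np.load(n+".npz"))
def world(f):
    """world xyz of every pixel (pinhole cams) """
    h,w=f["range_z"].shape; F=h/2/np.tan(np.radians(float(f["vertical_fov"]))/2)
    v,u=np.mgrid[:h,:w]; z=f["range_z"]
    p=np.stack([(u-f["cx"])/F*z,-(v-f["cy"])/F*z,-z,np.ones_like(z)],-1)
    P=p@f["cam_to_world"].T; P=P[...,:3]; P[z==0]=np.nan
    return P
def topdown(P,img,x0,x1,y0,y1,res,zmin=-.02,zmax=.5):
    """orthographic view, up=+x, left=+y"""
    H,W=int((x1-x0)/res),int((y1-y0)/res); out=np.zeros((H,W,3),np.uint8); zb=np.full((H,W),-1.)
    m=np.isfinite(P[...,2])&(P[...,2]>zmin)&(P[...,2]<zmax); q=P[m];c=img[m]
    r=((x1-q[:,0])/res).astype(int);k=((y1-q[:,1])/res).astype(int)
    ok=(r>=0)&(r<H)&(k>=0)&(k<W); o=np.argsort(q[ok,2])
    out[r[ok][o],k[ok][o]]=c[ok][o]; zb[r[ok][o],k[ok][o]]=q[ok,2][o]
    return out,zb
E
python3 - <<'E'
from h import *
A=load("scene0");B=load("side0")
a=cv2.resize(A["frame"][120:290,190:360],None,fx=2.35,fy=2.35,interpolation=cv2.INTER_CUBIC)
b=cv2.resize(B["frame"][110:310,180:350],None,fx=2.35,fy=2.35,interpolation=cv2.INTER_CUBIC)
H=max(a.shape[0],b.shape[0]);a=cv2.copyMakeBorder(a,0,H-a.shape[0],0,0,0)
cv2.imwrite("pics/crop1.png",np.hstack([a,b]))
for n,f in(("scene",A),("side",B)):
    P=world(f);o,z=topdown(P,f["frame"],.3,.9,-.45,.45,.003)
    cv2.imwrite(f"pics/td_{n}.png",o)
a=cv2.imread("pics/td_scene.png");b=cv2.imread("pics/td_side.png")
cv2.imwrite("pics/td.png",cv2.resize(np.vstack([a,b]),None,fx=1.5,fy=1.5,interpolation=cv2.INTER_NEAREST))
E
```

```text
(no output)
```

View pics/crop1.png

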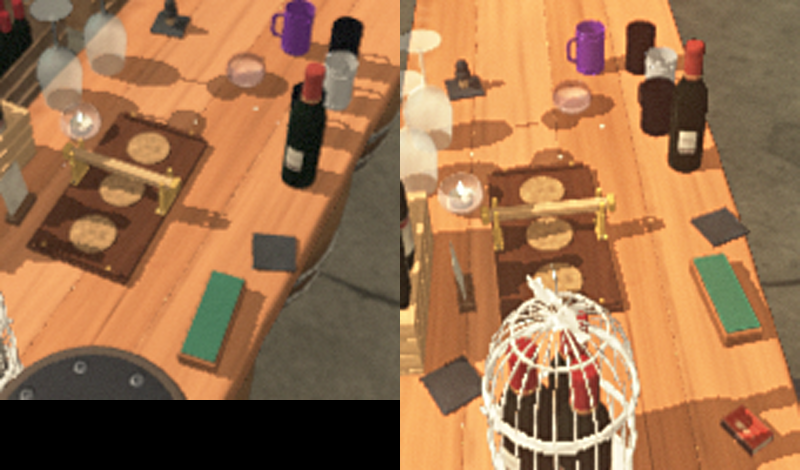

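View pics/td.png

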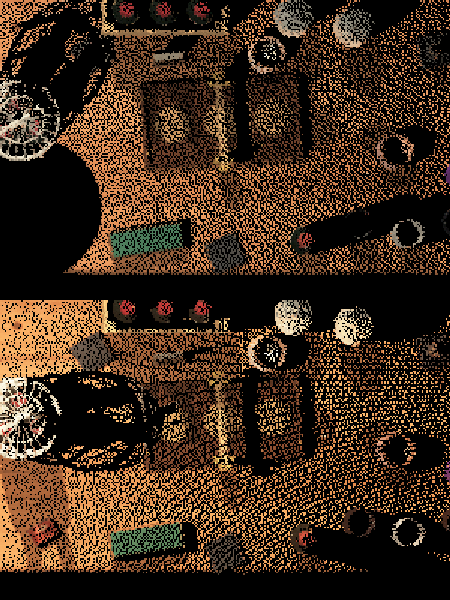

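The crops confirm the steel cup at (340,80) left and (660,62) right, with black mugs on both sides of it and the bottle close by. The candle (82,120) sits behind the right mat and the price card behind the left mat. The top-down map gives rough places, so I'll fit them now.

```bash
cat > m.py <<'E'
from h import *
from scipy.optimize import least_squares
fs=[load("scene0"),load("side0")]
def sel(f,x0,x1,y0,y1,z0,z1,hsv=None):
    P=world(f);m=(P[...,0]>x0)&(P[...,0]<x1)&(P[...,1]>y0)&(P[...,1]<y1)&(P[...,2]>z0)&(P[...,2]<z1)
    if hsv: m&=cv2.inRange(cv2.cvtColor(f["frame"],cv2.COLOR_BGR2HSV),*hsv)>0
    return P[m]
def rect(q): 
    (c,s,a)=cv2.minAreaRect((q[:,:2]*1000).astype(np.float32)); return np.round(c,1),np.round(s,1),round(a,1),"n",len(q),"z",np.round(np.median(q[:,2]),4)
def circ(q,r): 
    s=least_squares(lambda p:np.hypot(q[:,0]-p[0],q[:,1]-p[1])-r,q[:,:2].mean(0),loss="soft_l1",f_scale=.002);return np.round(s.x,4),"n",len(q),"res",round(float(np.sqrt(np.mean(s.fun**2))),4)
if __name__=="__main__":
  for n,f in zip(("scene","side"),fs):
    print("==",n)
    g=((40,60,30),(95,255,255))
    print("rest",rect(sel(f,.35,.55,0,.3,.02,.04,g)))
    print("bar",rect(sel(f,.52,.76,-.03,.06,.062,.078)))
    print("botbody",circ(sel(f,.36,.5,-.22,-.1,.02,.13),.029),"neck",circ(sel(f,.36,.5,-.22,-.1,.17,.23),.0155))
    print("cup",circ(sel(f,.36,.5,-.42,-.31,.08,.1),.0285),"body",circ(sel(f,.36,.5,-.42,-.31,.02,.08),.0285))
    print("candle",circ(sel(f,.73,.87,-.14,-.03,.02,.042),.037))
    q=sel(f,.35,.5,.3,.45,.008,.03)
    if len(q): print("box",rect(q))
    q=sel(f,.55,.75,-.19,.18,.004,.013);print("tray",rect(q))
    q=sel(f,.4,.9,-.6,.45,-.01,.01,((5,100,120),(25,255,255)));print("table z",np.median(q[:,2]))
    for k,(a,b) in dict(L=(.07,.15),M=(-.03,.06),R=(-.14,-.05)).items():
        q=sel(f,.6,.72,a,b,.0125,.018); print("mat",k,np.round((q.min(0)+q.max(0))/2,4) if len(q) else 0,rect(q),np.round(q.mean(0),4))
E
python3 m.py
```

```text
== scene
rest (array([419.6, 157.6]), array([ 46.8, 141.4]), 8.1, 'n', 524, 'z', np.float64(0.0291))
bar (array([655.8,   8.4]), array([199.2,  38.5]), 3.3, 'n', 263, 'z', np.float64(0.0693))
botbody (array([ 0.4205, -0.1632]), 'n', 321, 'res', 0.0015) neck (array([ 0.4207, -0.1642]), 'n', 113, 'res', 0.0015)
cup (array([ 0.4325, -0.3635]), 'n', 65, 'res', 0.0025) body (array([ 0.4333, -0.3652]), 'n', 193, 'res', 0.0024)
candle (array([ 0.7969, -0.0847]), 'n', 197, 'res', 0.015)
tray (array([650.5,   6. ]), array([197.4, 339.3]), 0.1, 'n', 1818, 'z', np.float64(0.0107))
table z -0.0010171797505974522
mat L [0.6599 0.1099 0.0152] (array([659.9, 109.9]), array([119.2,  78.9]), 0.0, 'n', 244, 'z', np.float64(0.0142)) [0.6532 0.1095 0.0144]
mat M [0.6594 0.0191 0.0152] (array([659.5,  19.1]), array([117.3,  81.6]), 0.1, 'n', 212, 'z', np.float64(0.0139)) [0.6583 0.0166 0.0142]
mat R [ 0.6594 -0.0945  0.015 ] (array([659.9, -94.2]), array([ 87.7, 116.2]), 89.2, 'n', 192, 'z', np.float64(0.0139)) [ 0.66   -0.091   0.0142]
== side
rest (array([421.7, 158.1]), array([ 47.2, 139.6]), 8.3, 'n'
[... 352 characters left out ...]
)
candle (array([ 0.7997, -0.0842]), 'n', 253, 'res', 0.0138)
box (array([437.3, 365.1]), array([38.3, 54.9]), 32.1, 'n', 237, 'z', np.float64(0.0158))
tray (array([649.6,  -7.4]), array([198.2, 358.3]), 0.1, 'n', 917, 'z', np.float64(0.0117))
table z 0.0009336922140864012
mat L [0.6595 0.1098 0.0152] (array([659.4, 110. ]), array([ 79.4, 117.9]), 89.8, 'n', 309, 'z', np.float64(0.0149)) [0.6593 0.1032 0.015 ]
mat M [0.6598 0.015  0.0153] (array([659.9,  14.8]), array([ 89.4, 119.6]), 89.6, 'n', 420, 'z', np.float64(0.0147)) [0.6596 0.0152 0.0148]
mat R [ 0.6597 -0.1019  0.0152] (array([ 659.7, -101.8]), array([ 75.6, 118. ]), 89.9, 'n', 278, 'z', np.float64(0.015)) [ 0.6609 -0.1006  0.0151]
```

```bash
cat > go.py <<'E'
import sys,numpy as np
from station import *
from scipy.spatial.transform import Rotation as R
# usage: go.py x y zTCP yawdeg -> offset in tool axes (cm), turn (deg)
s=get_state();x=[float(a) for a in sys.argv[1:5]]
r=R.from_euler("xyz",s["ee_rot"]);o=r.inv().apply(np.array(x[:3])-s["eef_pos"])*100
t=(np.degrees(s["ee_rot"][2])-x[3]+180)%360-180
print("offset",np.round(o,2),"turn",round(t,2),"alt(half)",round((t+90)%180-90,1),"|",np.round(s["eef_pos"],4),np.round(np.degrees(s["ee_rot"]),2),"w",round(float(s["width"]),4),"F",np.round(s["force"],1),"q6",round(s["q"][5],2),"t",round(float(s["t"]),1))
E
python3 go.py .657 .007 .36 3.5
```

```text
offset [59.41 39.4   4.45] turn -28.19 alt(half) -28.2 | [0.2818 0.6132 0.4038] [ 1.7991e+02 -1.0000e-02 -2.4690e+01] w 0.0877 F [0.4 0.9 0.2] q6 -0.29 t 0.1
```

Emit:
send_rows --motion '[{"offset":[59.4,39.4,4.4],"turn":-28.2},{"offset":[59.4,39.4,4.4],"turn":-28.2},{"offset":[59.4,39.4,4.4],"turn":-28.2},{"offset":[59.4,39.4,4.4],"turn":-28.2},{"offset":[59.4,39.4,4.4],"turn":-28.2},{"offset":[59.4,39.4,4.4],"turn":-28.2},{"offset":[59.4,39.4,4.4],"turn":-28.2},{"offset":[59.4,39.4,4.4],"turn":-28.2}]' --hand 1

```text
t: 0.9
eef_pos: [0.4926, 0.2719, 0.3799]
ee_rot: [-3.142, 0.0, 0.062]
force: [0.9, 0.7, -0.2]
width: 0.0876
```

```bash
python3 go.py .657 .007 .36 3.5
```

```text
offset [14.78 27.46  1.98] turn 0.04 alt(half) 0.0 | [0.4926 0.2719 0.3799] [-1.80e+02  1.00e-02  3.54e+00] w 0.0876 F [ 0.9  0.7 -0.2] q6 0.78 t 0.9
```

Emit:
send_rows --motion '[{"offset":[14.8,27.5,2],"turn":0},{"offset":[14.8,27.5,2],"turn":0},{"offset":[14.8,27.5,2],"turn":0},{"offset":[14.8,27.5,2],"turn":0},{"offset":[14.8,27.5,2],"turn":0},{"offset":[14.8,27.5,2],"turn":0},{"offset":[14.8,27.5,2],"turn":0},{"offset":[14.8,27.5,2],"turn":0}]'

```text
t: 1.7
eef_pos: [0.6572, 0.0063, 0.3586]
ee_rot: [3.141, 0.002, 0.058]
force: [0.2, 0.9, -0.0]
width: 0.0874
```

```bash
cat >> h.py <<'E'
def wworld(f):
    """world xyz for the equidistant fisheye; range_z along optical axis"""
    h,w=f["range_z"].shape; F=h/2/np.tan(np.radians(float(f["vertical_fov"]))/2)
    v,u=np.mgrid[:h,:w]; dx,dy=u-f["cx"],v-f["cy"]; r=np.hypot(dx,dy)+1e-9; th=r/F
    z=f["range_z"].astype(float); z[(th>1.4)|(z==0)]=np.nan; t=np.tan(np.minimum(th,1.4))
    p=np.stack([dx/r*t*z,-dy/r*t*z,-z,np.ones_like(z)],-1)
    return (p@f["cam_to_world"].T)[...,:3]
E
python3 - <<'E'
from h import *
import m
f=grab_frame("wrist");np.savez("wrist1.npz",**f)
print(f["vertical_fov"],f["cx"],f["cy"],np.round(f["cam_to_world"],3),np.round(get_state()["eef_pos"],4))
cv2.imwrite("pics/wrist1.png",cv2.resize(f["frame"],None,fx=1.5,fy=1.5))
P=wworld(f)
o,zb=topdown(P,f["frame"],.35,.85,-.3,.3,.001,zmax=.2);cv2.imwrite("pics/wtd1.png",o)
m.world=wworld
print("bar",m.rect(m.sel(f,.55,.75,-.012,.03,.066,.078)))
print("rest",m.rect(m.sel(f,.35,.55,0,.3,.02,.04,((40,60,30),(95,255,255)))))
E
```

```text
65.70646984690485 257.115567897658 192.61183535356204 [[ 0.059  0.959  0.277  0.731]
 [-0.998  0.056  0.017  0.009]
 [ 0.    -0.278  0.961  0.338]
 [ 0.     0.     0.     1.   ]] [0.6567 0.0075 0.359 ]
bar (array([668. ,   9.2]), array([163.9,  35.5]), 0.1, 'n', 2941, 'z', np.float64(0.0698))
rest (array([0., 0.]), array([0., 0.]), 0.0, 'n', 0, 'z', np.float64(nan))
  return _methods._mean(a, axis=axis, dtype=dtype,
  ret = ret.dtype.type(ret / rcount)
```

View pics/wtd1.png

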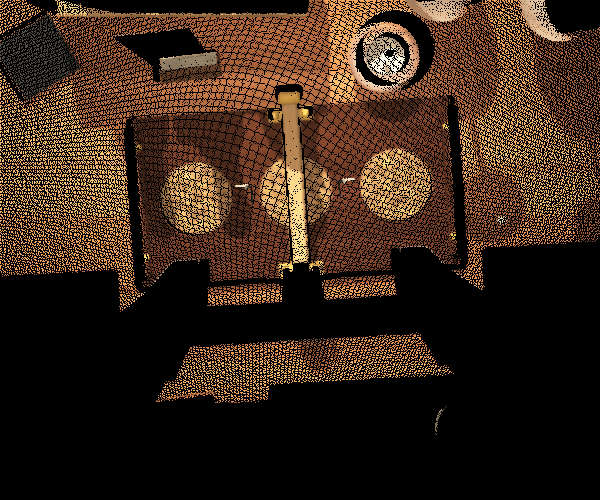

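The top-down wrist map shows mats at (196,198) and (395,184), the bar from (289,95) to (301,265), and the candle at (388,55). The tray's yaw is about 4°. I'll fit these exactly now.

```bash
python3 - <<'E'
from h import *
import m; from m import circ
f=load("wrist1");P=wworld(f)
m.world=wworld
q=m.sel(f,.6,.72,-.012,.025,.066,.075)
a,b=np.polyfit(q[:,0],q[:,1],1)[:2];k=np.abs(q[:,1]-a*q[:,0]-b)<.013;q=q[k];a,b=np.polyfit(q[:,0],q[:,1],1)
print("bar slope deg",np.degrees(np.arctan(a)),"y at .6572:",a*.6572+b, "width",np.ptp(q[:,1]-a*q[:,0]))
q=m.sel(f,.73,.78,-.012,.03,.066,.085);print("cap rear x max",q[:,0].max())
cs=[]
for k,c in dict(L=(.652,.104),M=(.659,.005),R=(.666,-.095)).items():
    q=m.sel(f,c[0]-.05,c[0]+.05,c[1]-.05,c[1]+.05,.009,.019); 
    o=np.hypot(*(q[:,:2]-c).T)
    z=q[:,2]; 
    q2=q[(z>.0135)&(o<.043)]
    (cc,r)=cv2.minEnclosingCircle((q2[:,:2]*1000).astype(np.float32));print(k,np.round(cc,1),round(r,1),"med z in/out",np.median(z[o<.03]),np.median(z[o>.042]))
# candle: outer glass rim
q=m.sel(f,.75,.85,-.15,-.04,.036,.047);print("candle",circ(q[np.hypot(q[:,0]-.796,q[:,1]+.087)>.025],.036))
E
```

```text
bar slope deg 4.086852931992034 y at .6572: 0.0035112398075762066 width 0.01629625229022256
cap rear x max 0.75817722043584
L [651.7 103.3] 35.9 med z in/out 0.014081503333215228 0.011115612396685542
M [655.9   6.8] 39.0 med z in/out 0.014015083096390268 0.011032445620157344
R [665.4 -95.5] 36.0 med z in/out 0.014024768033899682 0.011097211079060532
candle (array([ 0.7972, -0.0887]), 'n', 811, 'res', 0.009)
```

```bash
python3 go.py .6586 .0037 .222 4.0
```

```text
offset [ 0.19  0.39 13.7 ] turn -0.61 alt(half) -0.6 | [0.6567 0.0075 0.359 ] [1.7999e+02 9.0000e-02 3.3900e+00] w 0.0879 F [ 0.6 -0.2  0.9] q6 1.32 t 1.8
```

Emit:
send_rows --motion '[{"offset":[0.2,0.4,4],"turn":-0.6},{"offset":[0.2,0.4,8],"turn":-0.6},{"offset":[0.2,0.4,11],"turn":-0.6},{"offset":[0.2,0.4,13],"turn":-0.6},{"offset":[0.2,0.4,13.7],"turn":-0.6},{"offset":[0.2,0.4,13.7],"turn":-0.6},{"offset":[0.2,0.4,13.7],"turn":-0.6}]'

```text
t: 2.45
eef_pos: [0.6593, 0.0054, 0.2244]
ee_rot: [-3.141, -0.002, 0.073]
force: [0.4, 0.4, 1.8]
width: 0.0875
```

```bash
python3 go.py .6586 .0037 .222 4.0
```

```text
offset [-0.08  0.17  0.24] turn 0.19 alt(half) 0.2 | [0.6593 0.0054 0.2244] [-1.7999e+02 -1.0000e-01  4.1900e+00] w 0.0875 F [0.4 0.4 1.8] q6 1.34 t 2.5
```

Emit:
send_rows --motion '[{"offset":[0,0.1,0.2],"turn":0},{"offset":[0,0.1,0.2],"turn":0},{"offset":[0,0.1,0.2],"turn":0},{"offset":[0,0.1,0.2],"turn":0},{"offset":[0,0.1,0.2],"turn":0},{"offset":[0,0.1,0.2],"turn":0},{"offset":[0,0.1,0.2],"turn":0},{"offset":[0,0.1,0.2],"turn":0}]' --hand -1 --squeeze 25

```text
t: 3.25
eef_pos: [0.6589, 0.0035, 0.221]
ee_rot: [3.142, 0.0, 0.072]
force: [0.2, 0.0, -0.3]
width: 0.029
```

```bash
python3 go.py .6586 .0037 .222 4.0
```

```text
offset [-0.03 -0.02 -0.1 ] turn 0.11 alt(half) 0.1 | [0.6589 0.0035 0.221 ] [180.     0.     4.11] w 0.029 F [ 0.2  0.  -0.3] q6 1.34 t 3.2
```

Still closing; wait a little more, then lift.

Emit:
send_rows --motion '[{"offset":[0,0,0],"turn":0},{"offset":[0,0,0],"turn":0},{"offset":[0,0,0],"turn":0},{"offset":[0,0,0],"turn":0},{"offset":[0,0,0],"turn":0}]'

```text
t: 3.75
eef_pos: [0.6589, 0.0036, 0.221]
ee_rot: [-3.142, 0.0, 0.072]
force: [-0.5, 0.0, -0.6]
width: 0.0156
```

Emit:
send_rows --motion '[{"offset":[0,0,-0.5],"turn":0},{"offset":[0,0,-2],"turn":0},{"offset":[0,0,-4],"turn":0},{"offset":[0,0,-6],"turn":0},{"offset":[0,0,-8],"turn":0},{"offset":[0,0,-9.5],"turn":0},{"offset":[0,0,-10],"turn":0},{"offset":[0,0,-10],"turn":0}]'

```text
t: 4.55
eef_pos: [0.659, 0.0036, 0.3225]
ee_rot: [-3.141, -0.002, 0.072]
force: [0.6, -0.5, -1.9]
width: 0.0159
```

```bash
python3 go.py .4206 .1578 .30 98.2; python3 - <<'E'
from h import *
f=grab_frame("side");np.savez("side1.npz",**f)
w=grab_frame("wrist");np.savez("wrist2.npz",**w)
cv2.imwrite("pics/lift.png",np.hstack([cv2.resize(f["frame"][110:310,180:380],(400,400)),cv2.resize(w["frame"],None,fx=.78,fy=.78)[:,:400]] if 0 else [cv2.resize(f["frame"][110:310,180:380],(400,400)),cv2.resize(w["frame"],(400,400))]))
E
```

```text
offset [-22.68 -17.09   2.21] turn -94.09 alt(half) 85.9 | [0.659  0.0036 0.3225] [-1.7997e+02 -1.3000e-01  4.1100e+00] w 0.0159 F [ 0.6 -0.5 -1.9] q6 1.34 t 4.5
```

View pics/lift.png

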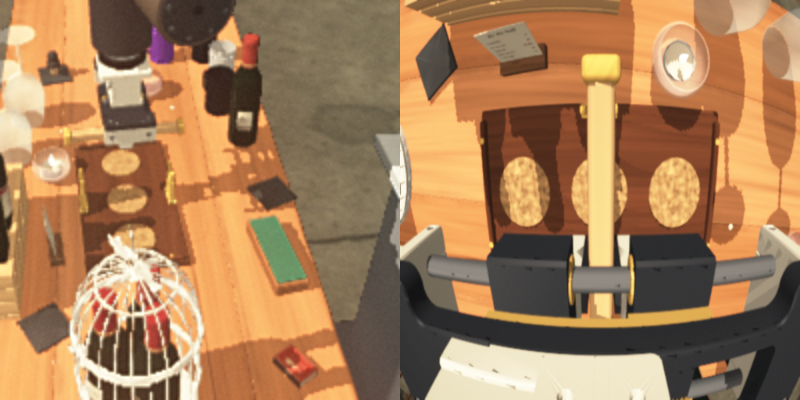

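The bar came up cleanly and level (side view (120,130)). But I gripped it with the fingertips 11 mm below its underside, and they would strike the rest. I'll set it back in the brackets and regrip higher.

Emit:
send_rows --motion '[{"offset":[0,0,3],"turn":0},{"offset":[0,0,6],"turn":0},{"offset":[0,0,8],"turn":0},{"offset":[0,0,9.3],"turn":0},{"offset":[0,0,9.8],"turn":0},{"offset":[0,0,10.0],"turn":0},{"offset":[0,0,10.0],"turn":0},{"offset":[0,0,10.0],"turn":0}]'

```text
t: 5.45
eef_pos: [0.6593, 0.0037, 0.2218]
ee_rot: [-3.141, -0.002, 0.072]
force: [0.0, 0.2, -0.7]
width: 0.0158
```

Emit:
send_rows --motion '[{"offset":[0,0,0],"turn":0},{"offset":[0,0,0],"turn":0},{"offset":[0,0,0],"turn":0},{"offset":[0,0,-0.7],"turn":0},{"offset":[0,0,-1.5],"turn":0},{"offset":[0,0,-1.5],"turn":0},{"offset":[0,0,-1.5],"turn":0}]' --hand -0.4

```text
t: 6.15
eef_pos: [0.6591, 0.0036, 0.2366]
ee_rot: [-3.141, -0.001, 0.072]
force: [0.0, 0.3, -0.2]
width: 0.0263
```

Emit:
send_rows --motion '[{"offset":[0,0,0],"turn":0},{"offset":[0,0,0],"turn":0},{"offset":[0,0,0],"turn":0},{"offset":[0,0,0],"turn":0},{"offset":[0,0,0],"turn":0},{"offset":[0,0,0],"turn":0}]' --hand -1 --squeeze 40

```text
t: 6.75
eef_pos: [0.6588, 0.0036, 0.2358]
ee_rot: [3.142, 0.0, 0.072]
force: [-0.3, -0.7, -0.8]
width: 0.0157
```

Emit:
send_rows --motion '[{"offset":[0,0,-0.3],"turn":0},{"offset":[0,0,-1.5],"turn":0},{"offset":[0,0,-3],"turn":0},{"offset":[0,0,-5],"turn":0},{"offset":[0,0,-7],"turn":0},{"offset":[0,0,-9],"turn":0},{"offset":[0,0,-10],"turn":0},{"offset":[0,0,-10],"turn":0}]'

```text
t: 7.55
eef_pos: [0.6594, 0.0036, 0.3388]
ee_rot: [-3.141, -0.004, 0.072]
force: [0.1, -0.2, -1.4]
width: 0.0159
```

```bash
python3 go.py .4206 .1578 .30 98.2
```

```text
offset [-22.72 -17.09   3.79] turn -94.07 alt(half) 85.9 | [0.6594 0.0036 0.3388] [-179.96   -0.25    4.13] w 0.0159 F [ 0.1 -0.2 -1.4] q6 1.34 t 7.5
```

Emit:
send_rows --motion '[{"offset":[-3,-2,0],"turn":8},{"offset":[-6,-4.5,0],"turn":16},{"offset":[-9,-7,0],"turn":24},{"offset":[-12,-9,0],"turn":32},{"offset":[-15,-11,1],"turn":40},{"offset":[-18,-13.5,2],"turn":48},{"offset":[-21,-15.5,3],"turn":56},{"offset":[-22.7,-17.1,3.8],"turn":64}]'

```text
t: 8.35
eef_pos: [0.4178, 0.1578, 0.297]
ee_rot: [3.14, 0.0, -1.051]
force: [0.5, -0.3, -1.5]
width: 0.0157
```

```bash
python3 go.py .4206 .1578 .30 -81.8
```

```text
offset [ 0.14 -0.24 -0.3 ] turn 21.6 alt(half) 21.6 | [0.4178 0.1578 0.297 ] [ 1.7991e+02  1.0000e-02 -6.0200e+01] w 0.0157 F [ 0.5 -0.3 -1.5] q6 -0.28 t 8.3
```

Emit:
send_rows --motion '[{"offset":[0,0,0],"turn":8},{"offset":[0,0,0],"turn":16},{"offset":[0,0,0],"turn":21.6},{"offset":[0,0,0],"turn":21.6},{"offset":[0,0,0],"turn":21.6}]'

```text
t: 8.85
eef_pos: [0.4201, 0.1577, 0.2977]
ee_rot: [3.141, -0.0, -1.419]
force: [-0.3, -0.1, -1.6]
width: 0.0154
```

```bash
python3 go.py .4206 .1578 .215 -81.8; python3 - <<'E'
from h import *
import m
for n in("wrist","side"):
    f=grab_frame(n);np.savez(n+"3.npz",**f)
    m.world=wworld if n=="wrist" else world
    g=((40,60,30),(95,255,255))
    q=m.sel(f,.35,.55,0,.3,.02,.04,g)
    if len(q)>20: print(n,"rest",m.rect(q))
    q=m.sel(f,.3,.55,0,.33,.125,.145);print(n,"bar",m.rect(q) if len(q)>20 else len(q))
    if n=="wrist": cv2.imwrite("pics/w3.png",cv2.resize(f["frame"],None,fx=1.4,fy=1.4))
E
```

```text
offset [-0.01 -0.06  8.27] turn 0.48 alt(half) 0.5 | [0.4201 0.1577 0.2977] [ 1.7997e+02 -2.0000e-02 -8.1320e+01] w 0.0154 F [-0.3 -0.1 -1.6] q6 -0.65 t 8.8
wrist rest (array([422.8, 134.8]), array([47.4, 99.8]), 8.4, 'n', 2536, 'z', np.float64(0.029))
wrist bar (array([422. , 125.5]), array([ 38.4, 141.5]), 3.0, 'n', 7912, 'z', np.float64(0.132))
side rest (array([421.4, 158.7]), array([ 47.1, 139.3]), 8.0, 'n', 458, 'z', np.float64(0.0308))
side bar (array([408.8, 199. ]), array([ 48.2, 113.2]), 18.1, 'n', 232, 'z', np.float64(0.1337))
```

View pics/w3.png

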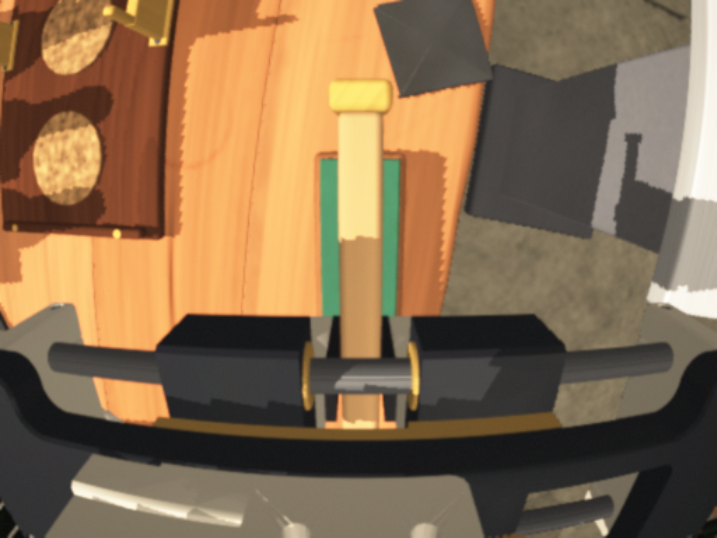

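The wrist view shows the bar lying centred along the green rest, cap at (360,95). Lowering.

Emit:
send_rows --motion '[{"offset":[0,0,3],"turn":0.4},{"offset":[0,0,6],"turn":0.4},{"offset":[0,0,7.5],"turn":0.4},{"offset":[0,0,8],"turn":0.4},{"offset":[0,0,8.3],"turn":0.4},{"offset":[0,0,8.3],"turn":0.4},{"offset":[0,0,8.3],"turn":0.4}]'

```text
t: 9.65
eef_pos: [0.4206, 0.1581, 0.2158]
ee_rot: [-3.14, 0.001, -1.429]
force: [0.5, -0.1, -1.1]
width: 0.0156
```

```bash
python3 go.py .4205 .158 .211 -81.8
```

```text
offset [0.01 0.01 0.48] turn -0.06 alt(half) -0.1 | [0.4206 0.1581 0.2158] [-1.7993e+02  5.0000e-02 -8.1860e+01] w 0.0156 F [ 0.5 -0.1 -1.1] q6 -0.66 t 9.7
```

Emit:
send_rows --motion '[{"offset":[0,0,0.2],"turn":0},{"offset":[0,0,0.4],"turn":0},{"offset":[0,0,0.45],"turn":0},{"offset":[0,0,0.45],"turn":0}]'

```text
t: 10.05
eef_pos: [0.4203, 0.1579, 0.2107]
ee_rot: [-3.141, 0.0, -1.429]
force: [-0.7, -0.2, 1.9]
width: 0.0156
```

```bash
python3 go.py .4205 .158 .211 -81.8
```

```text
offset [-0.01 -0.03 -0.03] turn -0.08 alt(half) -0.1 | [0.4203 0.1579 0.2107] [-179.99    0.    -81.88] w 0.0156 F [-0.7 -0.2  1.9] q6 -0.66 t 10.1
```

Emit:
send_rows --motion '[{"offset":[0,0,0],"turn":0},{"offset":[0,0,0],"turn":0},{"offset":[0,0,0],"turn":0},{"offset":[0,0,-1],"turn":0},{"offset":[0,0,-4],"turn":0},{"offset":[0,0,-9],"turn":0},{"offset":[0,0,-14],"turn":0},{"offset":[0,0,-19],"turn":0}]' --hand 0

```text
t: 10.85
eef_pos: [0.4197, 0.1572, 0.4035]
ee_rot: [-3.141, 0.0, -1.429]
force: [0.7, 1.2, -0.2]
width: 0.0435
```

```bash
python3 go.py .4213 -.1645 .46 -81.8;  python3 - <<'E'
from h import *
import m
for n in("scene","side","wrist"):
    f=grab_frame(n);m.world=wworld if n=="wrist" else world
    q=m.sel(f,.3,.55,0.02,.3,.037,.06)
    if len(q)>20: print(n,"bar",m.rect(q))
E
```

```text
offset [31.87  4.38 -5.66] turn -0.08 alt(half) -0.1 | [0.4197 0.1572 0.4035] [-1.7996e+02  2.0000e-02 -8.1880e+01] w 0.0435 F [ 0.7  1.2 -0.2] q6 -0.66 t 10.8
scene bar (array([417.7, 158. ]), array([ 21.4, 201.3]), 8.1, 'n', 297, 'z', np.float64(0.0447))
side bar (array([420.8, 157.4]), array([ 23.9, 200.4]), 7.5, 'n', 292, 'z', np.float64(0.0464))
wrist bar (array([419.4, 154.2]), array([ 20.7, 197.1]), 8.5, 'n', 2204, 'z', np.float64(0.0449))
```

Bar is on the rest, centred within about 2 mm and at the right angle. Next the bottle: grip by the neck from above.

Emit:
send_rows --motion '[{"offset":[0,0,-3],"turn":0},{"offset":[0,0,-5.7],"turn":0},{"offset":[5,1,-5.7],"turn":0},{"offset":[10,2,-5.7],"turn":0},{"offset":[15,3,-5.7],"turn":0},{"offset":[20,4,-5.7],"turn":0},{"offset":[25,4.4,-5.7],"turn":0},{"offset":[29,4.4,-5.7],"turn":0}]' --hand 0.6

```text
t: 11.8
eef_pos: [0.4163, -0.1377, 0.4575]
ee_rot: [3.142, 0.0, -1.429]
force: [1.1, 0.8, 1.0]
width: 0.0705
```

```bash
python3 go.py .4213 -.1645 .44 -81.8
```

```text
offset [ 2.73 -0.12  1.75] turn -0.08 alt(half) -0.1 | [ 0.4163 -0.1377  0.4575] [ 1.7999e+02  1.0000e-02 -8.1880e+01] w 0.0705 F [1.1 0.8 1. ] q6 0.01 t 11.8
```

Emit:
send_rows --motion '[{"offset":[2,-0.1,0],"turn":0},{"offset":[2.7,-0.1,0],"turn":0},{"offset":[2.7,-0.1,0],"turn":0},{"offset":[2.7,-0.1,0],"turn":0}]'

```text
t: 12.2
eef_pos: [0.4222, -0.1615, 0.4572]
ee_rot: [3.141, 0.0, -1.429]
force: [-0.8, 0.6, -0.5]
width: 0.0702
```

```bash
python3 go.py .4213 -.1645 .362 -81.8; python3 - <<'E'
from h import *
import m
f=grab_frame("wrist");np.savez("w4.npz",**f);m.world=wworld
q=m.sel(f,.36,.48,-.22,-.11,.16,.228);print("neck",m.circ(q,.0155),q[:,2].max())
q=m.sel(f,.36,.48,-.22,-.11,.231,.25);print("top",np.round(q.mean(0),4) if len(q) else 0,len(q),m.circ(q,.01) )
E
```

```text
offset [0.29 0.12 9.52] turn -0.08 alt(half) -0.1 | [ 0.4222 -0.1615  0.4572] [ 1.7996e+02  2.0000e-02 -8.1880e+01] w 0.0702 F [-0.8  0.6 -0.5] q6 0.07 t 12.2
neck (array([ 0.4211, -0.165 ]), 'n', 1074, 'res', 0.0026) 0.22797538022048924
top [ 0.4214 -0.1659  0.2336] 1194 (array([ 0.4213, -0.1657]), 'n', 1194, 'res', 0.0034)
```

Emit:
send_rows --motion '[{"offset":[0.35,0.1,0.5],"turn":0},{"offset":[0.35,0.1,3.5],"turn":0},{"offset":[0.35,0.1,6.5],"turn":0},{"offset":[0.35,0.1,8.5],"turn":0},{"offset":[0.35,0.1,9.5],"turn":0},{"offset":[0.35,0.1,9.5],"turn":0}]'

```text
t: 12.85
eef_pos: [0.4217, -0.1652, 0.3615]
ee_rot: [3.139, 0.0, -1.428]
force: [0.8, 0.2, 0.2]
width: 0.0699
```

Emit:
send_rows --motion '[{"offset":[0,0,0],"turn":0},{"offset":[0,0,0],"turn":0},{"offset":[0,0,0],"turn":0},{"offset":[0,0,0],"turn":0},{"offset":[0,0,0],"turn":0},{"offset":[0,0,0],"turn":0},{"offset":[0,0,0],"turn":0},{"offset":[0,0,0],"turn":0}]' --hand -1 --squeeze 50

```text
t: 13.65
eef_pos: [0.4222, -0.1657, 0.3627]
ee_rot: [-3.141, -0.0, -1.429]
force: [0.4, 0.6, 1.3]
width: 0.0299
```

```bash
python3 go.py .4212 -.165 .362 -81.8
```

```text
offset [-0.08  0.09  0.07] turn -0.08 alt(half) -0.1 | [ 0.4222 -0.1657  0.3627] [-1.7996e+02 -1.0000e-02 -8.1880e+01] w 0.0299 F [0.4 0.6 1.3] q6 0.08 t 13.7
```

Emit:
send_rows --motion '[{"offset":[0,0,-0.5],"turn":0},{"offset":[0,0,-1.5],"turn":0},{"offset":[0,0,-3],"turn":0},{"offset":[0,0,-4.5],"turn":0},{"offset":[0,0,-6],"turn":0},{"offset":[0,0,-6.5],"turn":0}]'

```text
t: 14.25
eef_pos: [0.422, -0.1657, 0.4291]
ee_rot: [-3.14, -0.0, -1.429]
force: [0.3, 0.5, -6.3]
width: 0.0299
```

```bash
python3 go.py .6655 -.0957 .43 -81.8
```

```text
offset [ -3.49 -25.1   -0.05] turn -0.08 alt(half) -0.1 | [ 0.422  -0.1657  0.4291] [-1.799e+02 -2.000e-02 -8.188e+01] w 0.0299 F [ 0.3  0.5 -6.3] q6 0.08 t 14.2
```

Emit:
send_rows --motion '[{"offset":[-0.3,-2,0],"turn":0},{"offset":[-0.7,-5,0],"turn":0},{"offset":[-1.2,-8.5,0],"turn":0},{"offset":[-1.7,-12,0],"turn":0},{"offset":[-2.2,-15.5,0],"turn":0},{"offset":[-2.7,-19,0],"turn":0},{"offset":[-3.1,-22,0],"turn":0},{"offset":[-3.4,-24.2,0],"turn":0}]'

```text
t: 15.05
eef_pos: [0.6588, -0.0969, 0.4254]
ee_rot: [3.139, 0.0, -1.429]
force: [-0.3, 0.0, -5.5]
width: 0.0301
```

Emit:
send_rows --motion '[{"offset":[-0.1,-0.5,0],"turn":0},{"offset":[-0.1,-0.9,0],"turn":0},{"offset":[-0.1,-0.9,0],"turn":0}]'

```text
t: 15.35
eef_pos: [0.6656, -0.0955, 0.4265]
ee_rot: [3.14, 0.0, -1.429]
force: [-1.8, -0.6, -5.4]
width: 0.0299
```

```bash
python3 go.py .6655 -.0957 .378 -81.8;  python3 - <<'E'
from h import *
import m
for n in("scene","side"):
    f=grab_frame(n);np.savez(n+"5.npz",**f)
    q=m.sel(f,.58,.75,-.18,-.02,.09,.2)
    if len(q)>20: print(n,"bottle body",m.circ(q,.029), "bottom z",m.sel(f,.6,.72,-.15,-.05,.05,.2)[:,2].min())
    q=m.sel(f,.6,.72,-.15,-.05,.17,.2)
    q2=m.sel(f,.6,.72,-.15,-.05,.09,.13)
    print(m.circ(q,.029),m.circ(q2,.029))
f=load("side5");cv2.imwrite("pics/s5.png",cv2.resize(f["frame"][100:300,160:340],None,fx=3,fy=3))
E
```

```text
offset [0.02 0.   4.85] turn -0.08 alt(half) -0.1 | [ 0.6656 -0.0955  0.4265] [ 1.799e+02  1.000e-02 -8.188e+01] w 0.0299 F [-1.8 -0.6 -5.4] q6 -0.0 t 15.3
scene bottle body (array([ 0.6634, -0.093 ]), 'n', 357, 'res', 0.0015) bottom z 0.06617734528242059
(array([ 0.6634, -0.0931]), 'n', 111, 'res', 0.0015) (array([ 0.6633, -0.0931]), 'n', 118, 'res', 0.0013)
side bottle body (array([ 0.6645, -0.0946]), 'n', 407, 'res', 0.0016) bottom z 0.066226714865528
(array([ 0.6649, -0.0946]), 'n', 115, 'res', 0.0017) (array([ 0.6639, -0.0947]), 'n', 139, 'res', 0.0017)
```

View pics/s5.png

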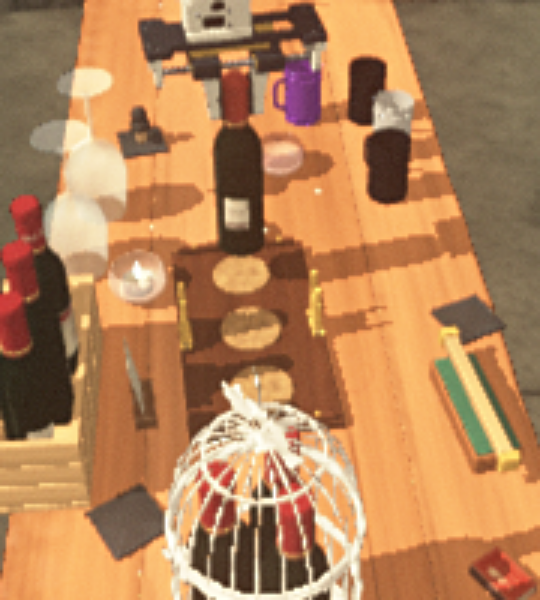

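The side view shows the bottle upright above the right mat, bar along the rest, candle untouched at (137,277). Lowering.

Emit:
send_rows --motion '[{"offset":[0.07,-0.1,1],"turn":0},{"offset":[0.07,-0.1,2.5],"turn":0},{"offset":[0.07,-0.1,3.7],"turn":0},{"offset":[0.07,-0.1,4.3],"turn":0},{"offset":[0.07,-0.1,4.5],"turn":0},{"offset":[0.07,-0.1,4.5],"turn":0}]'

```text
t: 16.05
eef_pos: [0.6666, -0.0962, 0.3825]
ee_rot: [3.141, -0.0, -1.429]
force: [0.3, -0.8, -6.2]
width: 0.0301
```

```bash
python3 go.py .6665 -.0962 .3775 -81.8
```

```text
offset [0.   0.01 0.5 ] turn -0.08 alt(half) -0.1 | [ 0.6666 -0.0962  0.3825] [ 1.7999e+02 -1.0000e-02 -8.1880e+01] w 0.0301 F [ 0.3 -0.8 -6.2] q6 -0.0 t 16.1
```

Emit:
send_rows --motion '[{"offset":[0,0,0.2],"turn":0},{"offset":[0,0,0.4],"turn":0},{"offset":[0,0,0.5],"turn":0},{"offset":[0,0,0.5],"turn":0}]'

```text
t: 16.45
eef_pos: [0.6667, -0.0961, 0.3778]
ee_rot: [-3.141, -0.0, -1.429]
force: [0.4, -0.5, -4.4]
width: 0.0296
```

```bash
python3 go.py .6665 -.0962 .3775 -81.8
```

```text
offset [0.01 0.02 0.03] turn -0.08 alt(half) -0.1 | [ 0.6667 -0.0961  0.3778] [-1.7997e+02 -1.0000e-02 -8.1880e+01] w 0.0296 F [ 0.4 -0.5 -4.4] q6 -0.0 t 16.4
```

Emit:
send_rows --motion '[{"offset":[0,0,0.1],"turn":0},{"offset":[0,0,0.1],"turn":0},{"offset":[0,0,0.1],"turn":0}]'

```text
t: 16.75
eef_pos: [0.6667, -0.0962, 0.3778]
ee_rot: [-3.14, -0.001, -1.429]
force: [-1.7, 1.0, 5.0]
width: 0.0301
```

```bash
python3 go.py .6665 -.0962 .3775 -81.8
```

```text
offset [0.   0.02 0.03] turn -0.06 alt(half) -0.1 | [ 0.6667 -0.0962  0.3778] [-1.7991e+02 -3.0000e-02 -8.1860e+01] w 0.0301 F [-1.7  1.   5. ] q6 -0.0 t 16.8
```

Seated (upward force). Release and rise.

Emit:
send_rows --motion '[{"offset":[0,0,0],"turn":0},{"offset":[0,0,0],"turn":0},{"offset":[0,0,0],"turn":0},{"offset":[0,0,0],"turn":0},{"offset":[0,0,-1],"turn":0},{"offset":[0,0,-3],"turn":0},{"offset":[0,0,-6],"turn":0},{"offset":[0,0,-9],"turn":0}]' --hand 0.5

```text
t: 17.55
eef_pos: [0.6665, -0.0962, 0.4681]
ee_rot: [3.141, -0.0, -1.429]
force: [0.3, 0.0, 0.5]
width: 0.0654
```

```bash
python3 go.py .434 -.365 .46 -81.8;  python3 - <<'E'
from h import *
import m
for n in("scene","side"):
    f=grab_frame(n);np.savez(n+"6.npz",**f)
    for z in ((.03,.08),(.09,.14),(.18,.24)):
        q=m.sel(f,.58,.75,-.18,-.02,*z);print(n,z,m.circ(q,.029 if z[0]<.15 else .0155))
    q=m.sel(f,.38,.5,-.42,-.31,.085,.1);print("cup",m.circ(q,.0285))
    # black mugs nearby, purple
    for nm,b in dict(mugA=(.36,.52,-.32,-.22),mugB=(.36,.56,-.52,-.415)).items():
        q=m.sel(f,*b,.06,.12);print(nm,m.rect(q) if len(q)>10 else 0, q[:,2].max() if len(q) else 0)
a=load("scene6")["frame"][120:200,310:360];b=load("side6")["frame"][110:190,260:310]
cv2.imwrite("pics/cup.png",np.hstack([cv2.resize(x,None,fx=7,fy=7,interpolation=cv2.INTER_CUBIC) for x in(a,b)]))
E
```

```text
offset [23.33 26.81  0.82] turn -0.08 alt(half) -0.1 | [ 0.6665 -0.0962  0.4681] [ 1.7998e+02 -2.0000e-02 -8.1880e+01] w 0.0654 F [0.3 0.  0.5] q6 -0.0 t 17.6
scene (0.03, 0.08) (array([ 0.6647, -0.0937]), 'n', 137, 'res', 0.0015)
scene (0.09, 0.14) (array([ 0.6651, -0.0938]), 'n', 140, 'res', 0.0016)
scene (0.18, 0.24) (array([ 0.6653, -0.0944]), 'n', 117, 'res', 0.0019)
cup (array([ 0.4333, -0.3642]), 'n', 35, 'res', 0.0013)
mugA (array([ 453.3, -266.6]), array([55.2, 60.9]), 5.7, 'n', 171, 'z', np.float64(0.077)) 0.09350122978916708
mugB (array([ 495.3, -467.2]), array([ 64.1, 132.5]), 86.4, 'n', 239, 'z', np.float64(0.0773)) 0.095482409470107
side (0.03, 0.08) (array([ 0.6667, -0.0954]), 'n', 168, 'res', 0.0016)
side (0.09, 0.14) (array([ 0.6664, -0.0952]), 'n', 172, 'res', 0.0016)
side (0.18, 0.24) (array([ 0.6661, -0.0961]), 'n', 135, 'res', 0.0022)
cup (array([ 0.435 , -0.3648]), 'n', 49, 'res', 0.0025)
mugA (array([ 455.3, -273.2]), array([55.4, 73.5]), 1.2, 'n', 179, 'z', np.float64(0.078)) 0.09513055863649977
mugB (array([ 496.9, -467.9]), array([ 67.4, 130.8]), 84.7, 'n', 237, 'z', np.float64(0.0794)) 0.09525070762841092
```

View pics/cup.png

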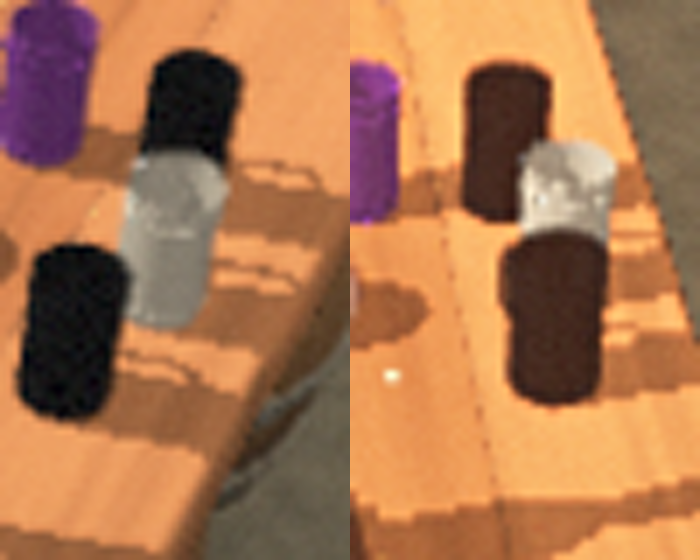

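Bottle stands upright on its mat (about 1 mm off centre). The steel cup stands between two black mugs; its handle is not visible from here, so I'll look from above.

Emit:
send_rows --motion '[{"offset":[3,3.5,0],"turn":0},{"offset":[6,7,0],"turn":0},{"offset":[9,10.5,0],"turn":0},{"offset":[12,14,0],"turn":0},{"offset":[15,17.5,1],"turn":0},{"offset":[17,20,2],"turn":0},{"offset":[17,23,4],"turn":0},{"offset":[17,26.8,6],"turn":0}]' --hand 1

```text
t: 18.45
eef_pos: [0.4245, -0.303, 0.4063]
ee_rot: [-3.141, -0.001, -1.43]
force: [0.7, -0.5, -0.5]
width: 0.0877
```

```bash
python3 go.py .434 -.365 .36 -81.8;  python3 - <<'E'
from h import *
import m
f=grab_frame("wrist");np.savez("w7.npz",**f);m.world=wworld;P=wworld(f)
o,z=topdown(P,f["frame"],.3,.6,-.55,-.2,.001)
cv2.imwrite("pics/w7.png",np.hstack([cv2.resize(f["frame"],(448,336)),cv2.copyMakeBorder(o,0,36,0,0,0)]))
q=m.sel(f,.38,.5,-.42,-.31,.085,.1);print("cup",m.circ(q,.0275),q[:,2].max())
E
```

```text
offset [ 6.27 -0.07  4.63] turn -0.13 alt(half) -0.1 | [ 0.4245 -0.303   0.4063] [-1.7995e+02 -3.0000e-02 -8.1930e+01] w 0.0877 F [ 0.7 -0.5 -0.5] q6 0.38 t 18.4
cup (array([ 0.4346, -0.3665]), 'n', 358, 'res', 0.0005) 0.09306353972460463
```

View pics/w7.png

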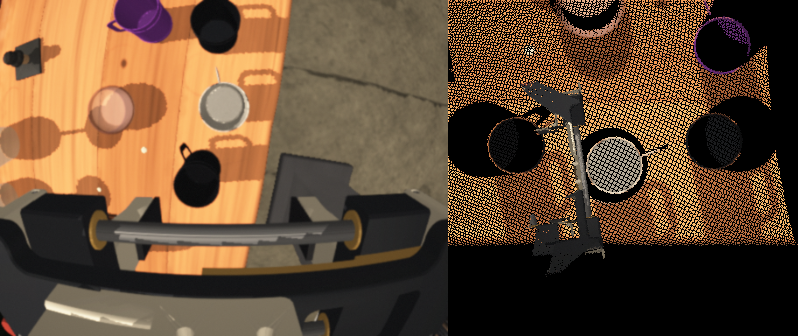

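From above, the cup is at (.4345,-.366). Its handle points to -y, about 19° toward the back (tip at (667,147)), so the jaws go at yaw -71°. At the tray I must turn the tool about 140° so that the wrist camera faces away from the bottle.

```bash
python3 go.py .4343 -.3655 .36 -71
```

```text
offset [ 6.51 -0.75  4.22] turn -11.04 alt(half) -11.0 | [ 0.4181 -0.3022  0.4025] [179.7    0.25 -82.04] w 0.0876 F [-9.4  3.5 -7.1] q6 0.39 t 18.5
```

Emit:
send_rows --motion '[{"offset":[2,-0.3,0],"turn":-4},{"offset":[4,-0.6,0],"turn":-8},{"offset":[6.5,-0.8,1],"turn":-11},{"offset":[6.5,-0.8,3],"turn":-11},{"offset":[6.5,-0.8,4.2],"turn":-11},{"offset":[6.5,-0.8,4.2],"turn":-11},{"offset":[6.5,-0.8,4.2],"turn":-11}]'

```text
t: 19.2
eef_pos: [0.4425, -0.3653, 0.3651]
ee_rot: [3.141, -0.0, -1.237]
force: [-0.1, 0.5, 0.3]
width: 0.0878
```

```bash
python3 go.py .4343 -.3655 .221 -71
```

```text
offset [-0.25  0.78 14.41] turn 0.15 alt(half) 0.1 | [ 0.4425 -0.3653  0.3651] [ 1.7999e+02 -2.0000e-02 -7.0850e+01] w 0.0878 F [-0.1  0.5  0.3] q6 0.68 t 19.2
```

Emit:
send_rows --motion '[{"offset":[-0.25,0.8,1],"turn":0},{"offset":[-0.25,0.8,4],"turn":0},{"offset":[-0.25,0.8,6],"turn":0},{"offset":[-0.25,0.8,6.5],"turn":0},{"offset":[-0.25,0.8,6.5],"turn":0}]'

```text
t: 19.7
eef_pos: [0.4337, -0.3656, 0.2994]
ee_rot: [3.141, 0.0, -1.237]
force: [0.3, 0.2, 1.2]
width: 0.088
```

```bash
python3 go.py .4343 -.3655 .221 -71
```

```text
offset [ 0.01 -0.06  7.84] turn 0.14 alt(half) 0.1 | [ 0.4337 -0.3656  0.2994] [ 1.7996e+02  2.0000e-02 -7.0860e+01] w 0.088 F [0.3 0.2 1.2] q6 0.69 t 19.7
```

Emit:
send_rows --motion '[{"offset":[0,0,3],"turn":0},{"offset":[0,0,5.5],"turn":0},{"offset":[0,0,7.2],"turn":0},{"offset":[0,0,7.8],"turn":0},{"offset":[0,0,7.8],"turn":0}]'

```text
t: 20.2
eef_pos: [0.4343, -0.3659, 0.2219]
ee_rot: [3.142, -0.0, -1.237]
force: [0.6, -0.5, -0.2]
width: 0.0875
```

Emit:
send_rows --motion '[{"offset":[0,0,0],"turn":0},{"offset":[0,0,0],"turn":0},{"offset":[0,0,0],"turn":0},{"offset":[0,0,0],"turn":0},{"offset":[0,0,0],"turn":0},{"offset":[0,0,0],"turn":0},{"offset":[0,0,0],"turn":0},{"offset":[0,0,0],"turn":0}]' --hand -1 --squeeze 20

```text
t: 21.0
eef_pos: [0.4342, -0.3658, 0.2219]
ee_rot: [-3.141, -0.001, -1.237]
force: [0.5, 0.2, 3.8]
width: 0.0561
```

```bash
python3 go.py .4343 -.3655 .221 -71
```

```text
offset [-0.03 -0.02  0.09] turn 0.13 alt(half) 0.1 | [ 0.4342 -0.3658  0.2219] [-1.7997e+02 -3.0000e-02 -7.0870e+01] w 0.0561 F [0.5 0.2 3.8] q6 0.69 t 21.0
```

Emit:
send_rows --motion '[{"offset":[0,0,-0.5],"turn":0},{"offset":[0,0,-2],"turn":0},{"offset":[0,0,-5],"turn":0},{"offset":[0,0,-8],"turn":0},{"offset":[0,0,-11],"turn":0},{"offset":[0,0,-13],"turn":0}]'

```text
t: 21.6
eef_pos: [0.4338, -0.3658, 0.3535]
ee_rot: [-3.141, -0.001, -1.237]
force: [0.5, -0.3, -2.3]
width: 0.0562
```

```bash
python3 go.py .47 -.02 .35 70
```

```text
offset [-31.48 -14.74   0.34] turn -140.89 alt(half) 39.1 | [ 0.4338 -0.3658  0.3535] [-1.7996e+02 -4.0000e-02 -7.0890e+01] w 0.0562 F [ 0.5 -0.3 -2.3] q6 0.69 t 21.6
```

Emit:
send_rows --motion '[{"offset":[-3,-1.4,0],"turn":-6},{"offset":[-7,-3.3,0],"turn":-14},{"offset":[-11,-5.2,0],"turn":-22},{"offset":[-15,-7,0],"turn":-30},{"offset":[-19,-9,0],"turn":-38},{"offset":[-23.5,-11,0],"turn":-46},{"offset":[-28,-13.2,0],"turn":-54},{"offset":[-31.5,-14.8,0],"turn":-62}]'

```text
t: 22.4
eef_pos: [0.4701, -0.0174, 0.3515]
ee_rot: [-3.141, 0.0, -0.149]
force: [0.0, -0.1, -1.7]
width: 0.056
```

```bash
python3 go.py .47 -.02 .35 70
```

```text
offset [0.02 0.26 0.15] turn -78.52 alt(half) -78.5 | [ 0.4701 -0.0174  0.3515] [-1.7999e+02  2.0000e-02 -8.5200e+00] w 0.056 F [ 0.  -0.1 -1.7] q6 1.04 t 22.4
```

Emit:
send_rows --motion '[{"offset":[0,0,0],"turn":-8},{"offset":[0,0,0],"turn":-16},{"offset":[0,0,0],"turn":-24},{"offset":[0,0,0],"turn":-32},{"offset":[0,0,0],"turn":-40},{"offset":[0,0,0],"turn":-48},{"offset":[0,0,0],"turn":-56},{"offset":[0,0,0],"turn":-64}]'

```text
t: 23.2
eef_pos: [0.4701, -0.0198, 0.3512]
ee_rot: [-3.141, 0.001, 0.967]
force: [0.2, 1.2, -1.9]
width: 0.0563
```

```bash
python3 go.py .6586 .0039 .35 70
```

```text
offset [12.64 14.17  0.09] turn -14.57 alt(half) -14.6 | [ 0.4701 -0.0198  0.3512] [-1.7994e+02  5.0000e-02  5.5430e+01] w 0.0563 F [ 0.2  1.2 -1.9] q6 2.16 t 23.2
```

Emit:
send_rows --motion '[{"offset":[2,2.3,0],"turn":-7},{"offset":[4.5,5,0],"turn":-14.5},{"offset":[7,7.9,0],"turn":-14.5},{"offset":[9.5,10.7,0],"turn":-14.5},{"offset":[11.5,13,0],"turn":-14.5},{"offset":[12.6,14.2,0],"turn":-14.5},{"offset":[12.6,14.2,0],"turn":-14.5},{"offset":[12.6,14.2,0],"turn":-14.5}]'

```text
t: 24.0
eef_pos: [0.6588, 0.0024, 0.3504]
ee_rot: [-3.139, 0.001, 1.215]
force: [-1.2, -0.1, -2.5]
width: 0.0561
```

```bash
python3 go.py .6586 .0039 .245 70;  python3 - <<'E'
from h import *
import m
for n in("scene","side"):
    f=grab_frame(n);np.savez(n+"8.npz",**f)
    q=m.sel(f,.6,.72,-.04,.05,.145,.2);print(n,len(q),m.circ(q,.0285) if len(q)>20 else 0)
    q=m.sel(f,.6,.72,-.15,-.05,.03,.14);print(n,"bottle",m.circ(q,.029))
a=load("scene8")["frame"][120:260,190:340];b=load("side8")["frame"][110:250,180:330]
cv2.imwrite("pics/s8.png",np.hstack([cv2.resize(x,(400,373),interpolation=cv2.INTER_CUBIC) for x in(a,b)]))
E
```

```text
offset [ 0.15 -0.05 10.54] turn -0.41 alt(half) -0.4 | [0.6588 0.0024 0.3504] [-1.7988e+02  6.0000e-02  6.9590e+01] w 0.0561 F [-1.2 -0.1 -2.5] q6 2.49 t 24.0
scene 200 (array([0.6564, 0.0018]), 'n', 200, 'res', 0.0078)
scene bottle (array([ 0.665 , -0.0937]), 'n', 168, 'res', 0.0017)
side 319 (array([6.579e-01, 1.000e-04]), 'n', 319, 'res', 0.006)
side bottle (array([ 0.6662, -0.095 ]), 'n', 113, 'res', 0.0019)
```

View pics/s8.png

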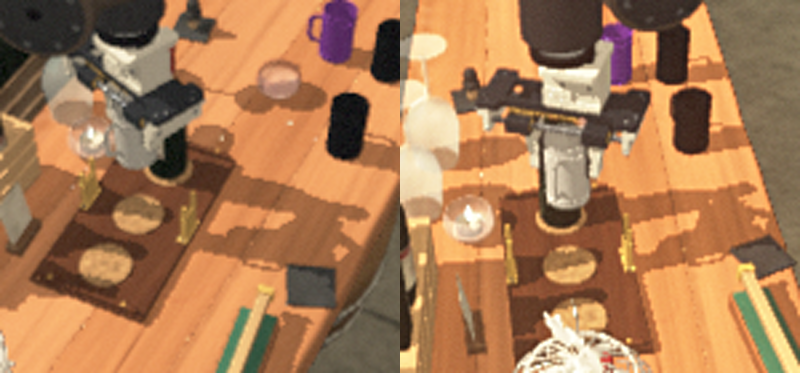

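Cup upright over the mid mat (side view (563,185)); bottle standing beside it. Lowering.

Emit:
send_rows --motion '[{"offset":[0.15,-0.05,2.5],"turn":0},{"offset":[0.15,-0.05,5.5],"turn":0},{"offset":[0.15,-0.05,8],"turn":0},{"offset":[0.15,-0.05,9.8],"turn":0},{"offset":[0.15,-0.05,10.6],"turn":0},{"offset":[0.15,-0.05,10.8],"turn":0},{"offset":[0.15,-0.05,10.8],"turn":0}]'

```text
t: 24.8
eef_pos: [0.6593, 0.0041, 0.2444]
ee_rot: [3.141, -0.0, 1.215]
force: [0.8, -0.3, -2.1]
width: 0.0562
```

```bash
python3 go.py .6586 .0039 .2369 70
```

```text
offset [-0.05 -0.06  0.75] turn -0.37 alt(half) -0.4 | [0.6593 0.0041 0.2444] [ 1.7995e+02 -2.0000e-02  6.9630e+01] w 0.0562 F [ 0.8 -0.3 -2.1] q6 2.48 t 24.8
```

Emit:
send_rows --motion '[{"offset":[-0.05,-0.05,0.3],"turn":0},{"offset":[-0.05,-0.05,0.6],"turn":0},{"offset":[-0.05,-0.05,0.75],"turn":0},{"offset":[-0.05,-0.05,0.75],"turn":0}]'

```text
t: 25.2
eef_pos: [0.6587, 0.0039, 0.2369]
ee_rot: [3.141, -0.0, 1.215]
force: [-3.0, 0.8, 4.5]
width: 0.0559
```

```bash
python3 go.py .6586 .0039 .2369 70
```

```text
offset [-0.   -0.01  0.  ] turn -0.36 alt(half) -0.4 | [0.6587 0.0039 0.2369] [ 1.7996e+02 -2.0000e-02  6.9640e+01] w 0.0559 F [-3.   0.8  4.5] q6 2.48 t 25.2
```

Emit:
send_rows --motion '[{"offset":[0,0,0],"turn":0},{"offset":[0,0,0],"turn":0},{"offset":[0,0,0],"turn":0},{"offset":[0,0,0],"turn":0},{"offset":[0,0,-1],"turn":0},{"offset":[0,0,-4],"turn":0},{"offset":[0,0,-8],"turn":0},{"offset":[0,0,-12],"turn":0}]' --hand 0.65

```text
t: 26.0
eef_pos: [0.6585, 0.0037, 0.3578]
ee_rot: [-3.141, 0.001, 1.215]
force: [0.7, 0.4, -0.8]
width: 0.0726
```

```bash
python3 go.py .4373 .3651 .36 70;  python3 - <<'E'
from h import *
import m
for n in("scene","side"):
    f=grab_frame(n);np.savez(n+"9.npz",**f)
    q=m.sel(f,.61,.71,-.04,.045,.09,.112);print(n,len(q),m.circ(q,.0275) if len(q)>20 else 0,q[:,2].max())
    q=m.sel(f,.6,.72,-.15,-.05,.03,.14);print(n,"bottle",m.circ(q,.029))
    q=m.sel(f,.35,.5,.3,.45,.008,.03)
    if len(q)>20: print("box",m.rect(q))
f=load("wrist1");print(f["cam_to_world"][:3,3])
E
```

```text
offset [ 26.18 -33.32  -0.22] turn -0.38 alt(half) -0.4 | [0.6585 0.0037 0.3578] [-1.7998e+02  3.0000e-02  6.9620e+01] w 0.0726 F [ 0.7  0.4 -0.8] q6 2.48 t 26.0
scene 107 (array([0.6557, 0.0038]), 'n', 107, 'res', 0.0019) 0.10836956908338091
scene bottle (array([ 0.6648, -0.0936]), 'n', 175, 'res', 0.0016)
box (array([434. , 365.4]), array([35.4, 56.3]), 30.7, 'n', 222, 'z', np.float64(0.0146))
side 134 (array([0.6577, 0.0024]), 'n', 134, 'res', 0.0021) 0.10926813307176453
side bottle (array([ 0.6663, -0.0954]), 'n', 272, 'res', 0.0017)
box (array([437.1, 365. ]), array([38.3, 53.6]), 32.7, 'n', 240, 'z', np.float64(0.0159))
[0.73090519 0.00864955 0.33754782]
```

Emit:
send_rows --motion '[{"offset":[3.2,-4,0],"turn":-6},{"offset":[6.4,-8,0],"turn":-12},{"offset":[9.6,-12,0],"turn":-19},{"offset":[12.8,-16,0],"turn":-26},{"offset":[16,-20.3,0],"turn":-33},{"offset":[19.2,-24.4,1],"turn":-40},{"offset":[22.4,-28.5,3],"turn":-46},{"offset":[25,-32,5],"turn":-52}]' --hand 0.6

```text
t: 26.9
eef_pos: [0.4519, 0.34, 0.313]
ee_rot: [3.138, -0.001, 2.127]
force: [-0.2, 0.6, -0.5]
width: 0.0701
```

```bash
python3 go.py .4355 .3652 .30 121.7
```

```text
offset [ 3.01 -0.07  1.3 ] turn 0.19 alt(half) 0.2 | [0.4519 0.34   0.313 ] [ 1.7982e+02 -6.0000e-02  1.2189e+02] w 0.0701 F [-0.2  0.6 -0.5] q6 2.71 t 26.9
```

Emit:
send_rows --motion '[{"offset":[1,0,0],"turn":0},{"offset":[1.5,0,1],"turn":0},{"offset":[1.5,0,1],"turn":0},{"offset":[1.5,0,1],"turn":0}]'

```text
t: 27.3
eef_pos: [0.4458, 0.3501, 0.3019]
ee_rot: [-3.141, 0.0, 2.121]
force: [-0.1, 0.2, 0.1]
width: 0.0704
```

```bash
python3 go.py .4355 .3652 .22 121.7;python3 - <<'E'
from h import *
import m
f=grab_frame("wrist");np.savez("w10.npz",**f);m.world=wworld
q=m.sel(f,.38,.5,.3,.43,.0105,.03);print("box",m.rect(q))
q=m.sel(f,.38,.5,.3,.43,.0105,.03,((0,120,60),(6,255,255)));print("box red",m.rect(q))
cv2.imwrite("pics/w10.png",cv2.resize(f["frame"],(512,384)))
E
```

```text
offset [ 1.82 -0.09  8.19] turn -0.17 alt(half) -0.2 | [0.4458 0.3501 0.3019] [-1.7999e+02  1.0000e-02  1.2153e+02] w 0.0704 F [-0.1  0.2  0.1] q6 2.68 t 27.3
box (array([435.8, 364.4]), array([35.8, 53.6]), 32.3, 'n', 2220, 'z', np.float64(0.0145))
box red (array([435.4, 364.1]), array([34.8, 53.5]), 32.2, 'n', 1523, 'z', np.float64(0.0145))
```

View pics/w10.png

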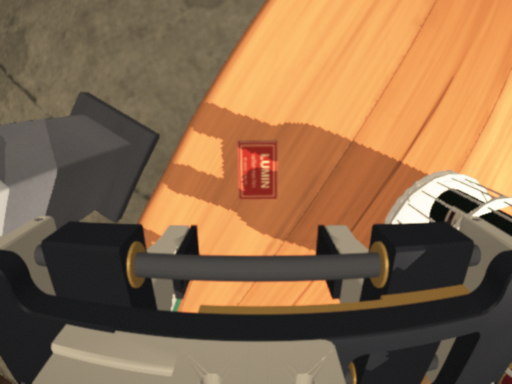

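```bash
python3 go.py .4356 .3645 .181 122.1; python3 - <<'E'
from h import *
import m
c=np.array([.4356,.3645]);a=np.radians(32.2);u=np.array([np.cos(a),np.sin(a)]);v=np.array([-u[1],u[0]])
for n,w in(("side0",world),("scene0",world),("w10",wworld)):
    f=load(n);m.world=w;q=m.sel(f,.3,.8,.2,.6,.03,.25);d=q[:,:2]-c;x=d@u;y=d@v
    k=(abs(y)<.06)&(x>.06 if n!="w10" else x>.1); print(n,k.sum(), np.round(np.percentile(x[k],[0,1,5]),3) if k.any() else "")
E
```

```text
offset [ 1.77 -0.13 12.12] turn -0.58 alt(half) -0.6 | [0.4459 0.35   0.3022] [179.97   0.   121.52] w 0.0702 F [ 0.4  0.2 -0.1] q6 2.68 t 27.4
side0 1848 [0.145 0.149 0.162]
scene0 1425 [0.138 0.143 0.151]
w10 2131 [0.153 0.154 0.169]
```

Emit:
send_rows --motion '[{"offset":[1.8,-0.1,3],"turn":-0.6},{"offset":[1.8,-0.1,6],"turn":-0.6},{"offset":[1.8,-0.1,9],"turn":-0.6},{"offset":[1.8,-0.1,10.5],"turn":-0.6},{"offset":[1.8,-0.1,11.5],"turn":-0.6},{"offset":[1.8,-0.1,11.5],"turn":-0.6},{"offset":[1.8,-0.1,11.5],"turn":-0.6}]'

```text
t: 28.05
eef_pos: [0.4355, 0.3657, 0.1876]
ee_rot: [3.141, -0.0, 2.132]
force: [0.2, 0.3, 0.0]
width: 0.0702
```

```bash
python3 go.py .4356 .3645 .1815 122.1
```

```text
offset [-0.11 -0.06  0.61] turn 0.08 alt(half) 0.1 | [0.4355 0.3657 0.1876] [ 1.7994e+02 -2.0000e-02  1.2218e+02] w 0.0702 F [0.2 0.3 0. ] q6 2.66 t 28.1
```

Emit:
send_rows --motion '[{"offset":[-0.1,-0.05,0.3],"turn":0},{"offset":[-0.1,-0.05,0.6],"turn":0},{"offset":[-0.1,-0.05,0.6],"turn":0}]'

```text
t: 28.35
eef_pos: [0.435, 0.3645, 0.181]
ee_rot: [3.141, -0.0, 2.133]
force: [-0.7, 0.1, -0.1]
width: 0.07
```

Emit:
send_rows --motion '[{"offset":[0,0,0],"turn":0},{"offset":[0,0,0],"turn":0},{"offset":[0,0,0],"turn":0},{"offset":[0,0,0],"turn":0},{"offset":[0,0,0],"turn":0},{"offset":[0,0,0],"turn":0},{"offset":[0,0,0],"turn":0},{"offset":[0,0,0],"turn":0}]' --hand -1 --squeeze 8

```text
t: 29.15
eef_pos: [0.435, 0.3647, 0.1809]
ee_rot: [3.141, -0.0, 2.133]
force: [-0.6, 0.1, 0.8]
width: 0.0374
```

Emit:
send_rows --motion '[{"offset":[0,0,-0.5],"turn":0},{"offset":[0,0,-2],"turn":0},{"offset":[0,0,-5],"turn":0},{"offset":[0,0,-9],"turn":0},{"offset":[0,0,-13],"turn":0},{"offset":[0,0,-14],"turn":0}]'

```text
t: 29.75
eef_pos: [0.4358, 0.3655, 0.3261]
ee_rot: [3.135, -0.002, 2.134]
force: [0.1, 0.6, 0.3]
width: 0.0374
```

```bash
python3 go.py .6517 .1036 .32 94
```

```text
offset [-33.67   4.28   0.56] turn 28.26 alt(half) 28.3 | [0.4358 0.3655 0.3261] [ 1.7960e+02 -1.3000e-01  1.2226e+02] w 0.0374 F [0.1 0.6 0.3] q6 2.66 t 29.8
```

Emit:
send_rows --motion '[{"offset":[-4,0.5,0],"turn":3.5},{"offset":[-8,1,0],"turn":7},{"offset":[-12,1.5,0],"turn":10.5},{"offset":[-16,2,0],"turn":14},{"offset":[-20,2.5,0],"turn":17.5},{"offset":[-24,3.1,0],"turn":21},{"offset":[-28,3.6,0],"turn":25},{"offset":[-32,4.1,0],"turn":28}]'

```text
t: 30.55
eef_pos: [0.641, 0.1142, 0.3207]
ee_rot: [-3.141, 0.0, 1.642]
force: [0.9, 0.1, -0.5]
width: 0.0372
```

Emit:
send_rows --motion '[{"offset":[-0.3,0,0],"turn":0},{"offset":[-0.3,0,0],"turn":0},{"offset":[-0.3,0,0],"turn":0}]'

```text
t: 30.85
eef_pos: [0.6401, 0.113, 0.3206]
ee_rot: [-3.141, 0.0, 1.645]
force: [-0.3, -0.4, -0.1]
width: 0.0374
```

```bash
python3 go.py .6517 .1036 .20 94;python3 - <<'E'
from h import *
import m
for n in("scene","side"):
    f=grab_frame(n);np.savez(n+"11.npz",**f)
    for z in((.138,.18),):
        q=m.sel(f,.58,.72,.04,.18,*z,((0,120,60),(8,255,255)));print(n,"red",m.rect(q) if len(q)>5 else 0,q[:,2].min() if len(q) else 0)
a=load("scene11")["frame"][120:260,190:340];b=load("side11")["frame"][110:250,180:330]
w=grab_frame("wrist")["frame"]
cv2.imwrite("pics/s11.png",np.hstack([cv2.resize(x,(260,243),interpolation=cv2.INTER_CUBIC) for x in(a,b)]+[cv2.resize(w,(270,243))]))
E
```

```text
offset [-1.02  1.1  12.06] turn 0.23 alt(half) 0.2 | [0.6401 0.113  0.3206] [-179.96    0.     94.23] w 0.0374 F [-0.3 -0.4 -0.1] q6 2.74 t 30.9
scene red (array([639.4, 119.2]), array([38.9, 39.5]), 88.8, 'n', 84, 'z', np.float64(0.1544)) 0.14190204203188694
side red (array([640. , 113.3]), array([37.7, 55.4]), 5.1, 'n', 128, 'z', np.float64(0.1564)) 0.15229289042358674
```

View pics/s11.png

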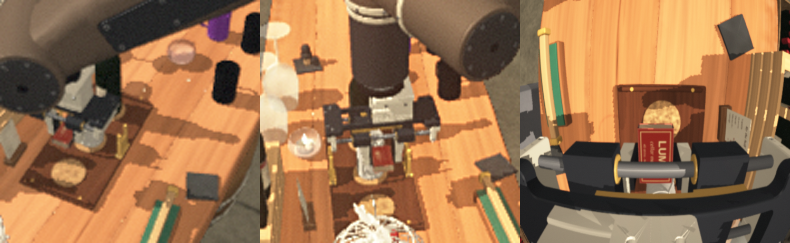

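The side and wrist views show the matchbox held flat and square in the jaws, with the left mat just ahead (660,118). The price card (738,125) is clear of the gripper. Lowering onto the mat.

Emit:
send_rows --motion '[{"offset":[-1.0,1.1,0],"turn":0.2},{"offset":[-1.0,1.1,3],"turn":0.2},{"offset":[-1.0,1.1,6],"turn":0.2},{"offset":[-1.0,1.1,9],"turn":0.2},{"offset":[-1.0,1.1,11],"turn":0.2},{"offset":[-1.0,1.1,11.8],"turn":0.2},{"offset":[-1.0,1.1,11.8],"turn":0.2},{"offset":[-1.0,1.1,11.8],"turn":0.2}]'

```text
t: 31.8
eef_pos: [0.6528, 0.1039, 0.2039]
ee_rot: [3.14, -0.0, 1.642]
force: [0.6, -0.6, 0.0]
width: 0.0378
```

```bash
python3 go.py .6517 .1036 .196 94
```

```text
offset [-0.02 -0.12  0.79] turn 0.05 alt(half) 0.1 | [0.6528 0.1039 0.2039] [ 1.7992e+02 -1.0000e-02  9.4050e+01] w 0.0378 F [ 0.6 -0.6  0. ] q6 2.76 t 31.8
```

Emit:
send_rows --motion '[{"offset":[0,-0.1,0.4],"turn":0},{"offset":[0,-0.1,0.7],"turn":0},{"offset":[0,-0.1,0.75],"turn":0},{"offset":[0,-0.1,0.75],"turn":0}]'

```text
t: 32.2
eef_pos: [0.6513, 0.1036, 0.1959]
ee_rot: [3.141, -0.0, 1.641]
force: [-1.4, 1.0, 3.3]
width: 0.0374
```

```bash
python3 go.py .6517 .1036 .196 94
```

```text
offset [-0.01  0.04 -0.01] turn 0.02 alt(half) 0.0 | [0.6513 0.1036 0.1959] [ 1.7997e+02 -1.0000e-02  9.4020e+01] w 0.0374 F [-1.4  1.   3.3] q6 2.76 t 32.2
```

Contact. Release to a modest opening and rise.

Emit:
send_rows --motion '[{"offset":[0,0,0],"turn":0},{"offset":[0,0,0],"turn":0},{"offset":[0,0,0],"turn":0},{"offset":[0,0,0],"turn":0},{"offset":[0,0,-1],"turn":0},{"offset":[0,0,-4],"turn":0},{"offset":[0,0,-8],"turn":0},{"offset":[0,0,-12],"turn":0}]' --hand 0.3

```text
t: 33.0
eef_pos: [0.6511, 0.1034, 0.3171]
ee_rot: [-3.141, 0.0, 1.641]
force: [1.7, -0.1, -0.2]
width: 0.0569
```

Emit:
send_rows --motion '[{"offset":[1,3,-4],"turn":0},{"offset":[2,7,-6],"turn":0},{"offset":[3,11,-6],"turn":0},{"offset":[4,14,-6],"turn":0},{"offset":[4,16,-6],"turn":0},{"offset":[4,16,-6],"turn":0},{"offset":[4,16,-6],"turn":0}]'

```text
t: 33.7
eef_pos: [0.808, 0.1545, 0.3749]
ee_rot: [-3.141, 0.0, 1.641]
force: [-0.4, -1.3, 0.2]
width: 0.0567
```

```bash
python3 go.py .6517 .1036 .196 94; python3 - <<'E'
from h import *
import m
I=[]
for n in("scene","side"):
    f=grab_frame(n);np.savez(n+"12.npz",**f)
    def t(nm,fn,q): print(n,nm,fn(q) if len(q)>20 else len(q))
    t("box",m.rect,m.sel(f,.6,.71,.06,.15,.023,.036))
    t("cup",lambda q:m.circ(q,.0275),m.sel(f,.61,.71,-.04,.045,.1,.112))
    t("bottle low",lambda q:m.circ(q,.029),m.sel(f,.6,.72,-.15,-.05,.03,.08))
    t("neck",lambda q:m.circ(q,.0155),m.sel(f,.6,.72,-.15,-.05,.18,.235))
    t("bar",m.rect,m.sel(f,.3,.55,0.02,.3,.037,.06))
    t("rest",m.rect,m.sel(f,.35,.55,0,.3,.02,.036,((40,60,30),(95,255,255))))
    t("candle",lambda q:m.circ(q,.037),m.sel(f,.73,.87,-.14,-.03,.02,.042))
    I.append(cv2.resize(f["frame"][100:280,180:350],(390,413),interpolation=cv2.INTER_CUBIC))
cv2.imwrite("pics/end.png",np.hstack(I))
E
```

```text
offset [ -3.98 -15.93  17.91] turn 0.0 alt(half) 0.0 | [0.808  0.1545 0.3749] [-1.7995e+02  1.0000e-02  9.4000e+01] w 0.0567 F [-0.4 -1.3  0.2] q6 2.79 t 33.7
scene box (array([648.3, 104.4]), array([37.2, 54.4]), 4.3, 'n', 128, 'z', np.float64(0.0292))
scene cup (array([0.6553, 0.0038]), 'n', 45, 'res', 0.0011)
scene bottle low (array([ 0.6648, -0.0937]), 'n', 123, 'res', 0.0016)
scene neck (array([ 0.6654, -0.0939]), 'n', 111, 'res', 0.0021)
scene bar (array([417.9, 157.2]), array([ 21.1, 200.7]), 7.9, 'n', 292, 'z', np.float64(0.0451))
scene rest (array([419.8, 157.6]), array([ 46.2, 139.6]), 8.3, 'n', 282, 'z', np.float64(0.0293))
scene candle (array([ 0.7965, -0.0832]), 'n', 210, 'res', 0.0143)
side box (array([651.2, 102.9]), array([36.2, 56.2]), 3.3, 'n', 131, 'z', np.float64(0.0312))
side cup (array([0.6578, 0.0031]), 'n', 61, 'res', 0.0014)
side bottle low (array([ 0.6663, -0.0952]), 'n', 64, 'res', 0.0014)
side neck (array([ 0.6666, -0.0954]), 'n', 134, 'res', 0.0024)
side bar (array([420.9, 157.3]), array([ 22.7, 200.3]), 7.8, 'n', 292, 'z', np.float64(0.0461))
side rest (array([421.9, 159.5]), array([ 46.4, 136.6]), 8.1, 'n', 171, 'z', np.float64(0.0306))
side candle (array([ 0.7961, -0.0869]), 'n', 128, 'res', 0.0132)
```

View pics/end.png

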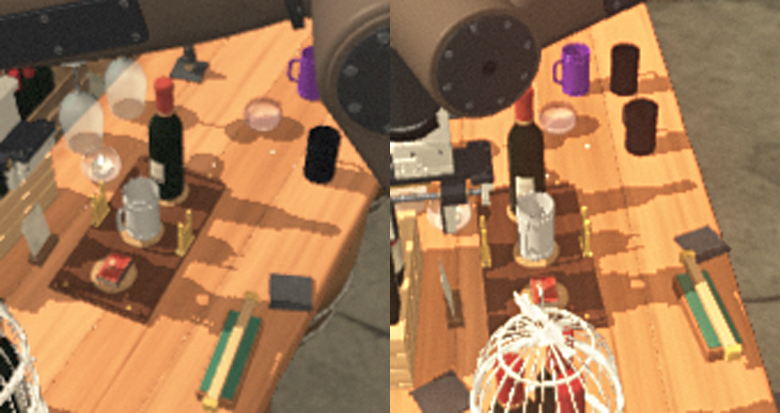

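Everything is placed. I retreated the wrong way (toward the crate) but without contact, so I'll back straight out along the same path before handing in.

Emit:
send_rows --motion '[{"offset":[0,-3,0],"turn":0},{"offset":[0,-7,0],"turn":0},{"offset":[0,-11,0],"turn":0},{"offset":[0,-15,0],"turn":0},{"offset":[0,-19,0],"turn":0},{"offset":[0,-21,0],"turn":0},{"offset":[0,-21,0],"turn":0},{"offset":[0,-21,0],"turn":0}]'

```text
t: 34.6
eef_pos: [0.5979, 0.1398, 0.377]
ee_rot: [3.139, -0.001, 1.642]
force: [-0.4, 0.8, 0.5]
width: 0.0571
```

```bash
python3 go.py .6 .15 .37 94; python3 - <<'E'
from h import *
import m
for n in("scene","side"):
    f=grab_frame(n)
    for nm,r,b in(("bottle",.029,(.6,.72,-.15,-.05,.03,.08)),("cup",.0275,(.61,.71,-.04,.045,.1,.112)),("candle",.037,(.73,.87,-.14,-.03,.02,.042))):
        q=m.sel(f,*b);print(n,nm,m.circ(q,r) if len(q)>15 else len(q))
s=get_state();print(np.abs(s["qd"]).max(),s["force"])
print(job_done())
E
```

```text
offset [1.   0.28 0.7 ] turn 0.06 alt(half) 0.1 | [0.5979 0.1398 0.377 ] [ 1.7986e+02 -5.0000e-02  9.4060e+01] w 0.0571 F [-0.4  0.8  0.5] q6 2.66 t 34.6
scene bottle 0
scene cup 1
scene candle 0
side bottle (array([ 0.666 , -0.0949]), 'n', 36, 'res', 0.0015)
side cup (array([0.6578, 0.0028]), 'n', 35, 'res', 0.0013)
side candle (array([ 0.8004, -0.0851]), 'n', 241, 'res', 0.0132)
0.020166831467712632 [ 0.16129995 -0.29548241  0.54039555]
the job is handed in; nothing more can be done
None
```

The job is done and handed in at about 35 s. The bar lies along the middle of the green rest. The bottle is on the right mat in front of the candle, the steel cup upright on the middle mat, and the matchbox flat on the left mat, placed in that order.

- **Last checks:** in the side camera, the bar, bottle, cup and matchbox were within about 2 mm of their targets. The scene camera put the bar about 2 mm off, and the cup and matchbox about 3.4 mm off. That camera has read about 2 mm lower in x than the side camera throughout. The bottle's neck and base agree, so it is upright, and the candle has not moved within measurement error.
- **Not confirmed:** just before hand-in, the arm blocked the scene camera's view of the bottle, cup and candle. For those three, the final check is from the side camera only. The bar and matchbox were last checked about a second earlier.
- **Regrip:** I gripped the bar too low the first time. I set it back in its brackets and lifted it out again with a higher grip before carrying it over.
- **Wrong-way retreat:** after placing the matchbox, the arm first backed off toward the rear, near the crate. The wrist force stayed under 2 N and I saw no contact. I then drew it back clear of everything.

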